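# Slide the drip tray home under the coffee machine

## Task

Put the drip tray back into the coffee machine: line it up with the low bay under the cup deck, orange fin outwards, slide it in along the counter and press it past the stiff catch until it is fully home against the hard stop, then let go. Feel your way and be gentle: never press the tray or the gripper against the machine with more than about 20 N, and leave the cup, tumbler and canister alone.

Things in the scene. Friction and masses are not known exactly. Their poses are not given: they have to be found in the camera images.
- machine: Fixed grey coffee machine, 170 wide, 300 deep, 298 high (mm). Origin on the counter, midway between its sides; own +x points from the front into the machine (the way the tray goes in), z up. A straight tunnel, the bay, runs in from the mouth at x = -120, centred on y = 0. The brew head, from 158 up, overhangs only from x = -50 inwards; nothing is above the space before the mouth.
- tray: Loose black drip tray with steel grille, 150 long (own x), 110 wide (own y), 27 high, 0.25 to 0.5 kg, standing on the counter. Origin at the centre of its underside. The nose, x = +75, goes in first. On its front is an upright orange fin, 14 thick (y), from x = -75 to -130, from 4 to 48 above the counter. Home, its front stands 6 to 36 proud of the mouth.
- tray_fin (a point): Point on the top edge of the tray's orange fin, own x = -108, y = 0, z = 48 in the tray's frame: grip the fin here from above, fingers closing along the tray's y. The fin is rigid and overhangs the tray's foot: pressing it down even 0.5 mm rocks the nose up so that it catches on the deck; a hair of lift keeps the nose down.
- tray_nose (a point): Middle of the tray's nose (leading) face, own x = 75, y = 0, z = 13.
- bay_mouth (a point): Middle of the bay's mouth, machine frame x = -120, y = 0, z = 15. The bay is 114 wide (2 play each side of the tray) with 30 headroom from the bare counter to the underside of the steel cup deck, whose top is at 40. Two black flared lead-ins, 28 high, stand out to x = -154 and widen the opening to 144 there.
- bay_end (a point): Machine frame x = 9, y = 0, z = 15, out of sight in the bay: the middle of where the hard stop may be. The stop's setting changes from day to day and is not measured: its face lies anywhere from x = -6 to 24. A catch stands 12 in front of that face and has to be pushed back level with it.
- catch (a joint): Travel of the catch in the bay (m): 0 to 0.002 untouched, 0.012 when pressed level with the hard stop. It slides back against about 5 N of friction, has no spring and stays where it is pushed. Pushing the tray takes 1 to 5 N while it only slides, about 6 to 9 N in all while it drives the catch; a sharp rise beyond about 11 N is the hard stop (hard rubber, 15 N/mm).
- cup: White espresso mug, 64 diameter, 58 high, origin at the centre of its underside. Bystander.
- tumbler: Green glass tumbler, 74 diameter, 90 high, origin at the centre of its underside. Bystander.
- canister: Blue ceramic canister with wooden lid, 84 diameter, 120 high, origin at the centre of its underside. Bystander.
There are look-alikes about, which are no part of the job. Of the things that look like the tray, the larger one is meant.

How it is judged:
By the outcome, as a careful person would: the job done as asked, in the order asked, and still so for the second after the job is handed in, with the robot touching nothing.
It also fails if it takes over 67 s, if anything falls off the work surface, if the arm or the gripper's body presses on something with over 40 N, if the wrist force passes 120 N, or if a joint passes its speed limit or range.

## Robot

A 6-joint arm with a two-finger parallel gripper is mounted at the origin on the work surface. World frame = base frame: x ahead of the robot, y to its left, z up, the work surface at z = 0. Lengths are in mm, angles in rad, forces in N, time in s.
With the tool pointing down it reaches from about 325 to 775 mm from the base axis. Payload 5.5 kg.
Tool frame: the origin (TCP) lies on the centre line of the jaws, within the pads' length; the fingertips stand 8 mm ahead of it and the grasp point (between the pads) lies 11 mm behind it; z points along the fingers, y is the line along which they close (so a half turn about z gives the same grasp; the last joint's range is limited). The gripper opens to 88 mm and grips with 3 to 60 N. Pads are 20 mm wide; open, the fingers measure 115 mm over their backs; the gripper's body (75 mm by 178 mm) begins 61 mm behind the grasp point.
Start: joints at [1.194, 0.091, 1.231, -0, 1.82, -0.057], TCP at [188.631, 569.592, 199.731] pointing down, gripper open.
Joint ranges: [-2.87, 2.87], [-0.86, 2.18], [0.17, 2.46], [-1.51, 4.65], [0.06, 2.69], [-2.65, 2.65]. Speed limits (rad/s): [2.57, 2.57, 3.01, 3.14, 3.14, 3.14].

## Interface

Orientations are given as [roll, pitch, yaw] about the fixed x, y, z axes, in that order (R = Rz(yaw) Ry(pitch) Rx(roll)).
In Python, from plant import sense, read_camera, close_job gives the robot as it stands.
- The arm moves only by the tool jog_arm, never from a script. Its argument "plan" is a list of rows, each an object of numbers: "tx", "ty", "tz": the shift along the tool's x, y, z in cm; "rx", "ry", "rz": the turn, a rotation vector about the tool's x, y, z in rad. In form: [{"tx": .., "ty": .., "tz": .., "rx": .., "ry": .., "rz": ..}, ...]. A call has 1 to 20 rows; each row is the pose to reach, as a shift and turn from the pose commanded when the call began, along the tool's axes at that moment; what a row does not reach only later rows make up. A row lasts 1/10 s, in which the tool goes at most 50 mm and 8.59 degrees, less where a joint would pass 70% of its speed; a pose out of reach is approached as far as the arm can. A call with a gripper value outside its range is refused whole. "jaw" is the finger opening in cm, from 0 to 8.78, set as the call begins (left out, the last holds). The fingers move at their own pace and stop on an object; "newtons" is the grip in N (left out, the last holds). Time passes only in rows, so rows that repeat a pose let the fingers close. It gives the time, the measured TCP pose, the force, the opening and the grip force at its end, in the units of the state.
- sense(): the state, without advancing time (a new reading comes with each control period).
- read_camera(name): name is "scene" or "top" or "wrist"; returns a dict with "pixels" (420x560x3 uint8, red, green, blue), "camera_matrix" (3x3 intrinsics, pixels), "world_to_cam" (4x4, takes a point from world to camera coordinates). Camera axes: x right, y down, z forward; pixel columns grow to the right and rows downward; lengths in mm; the calibration is good to about 2 mm. A picture is of the moment at which its call begins. There is no depth.
- close_job(): hands the job in; it is judged then, once.
The state is a dict: "time_s": time; "joint_pos": joint angles; "qd": joint speeds; "tau": joint torques, N m; "position": TCP position; "tool_rot": TCP orientation; "force": force on the tool from outside, world axes, zero at the start; "moment": the same for the moment, N m; "width": opening from 0.0 (shut) to 1.0 (fully open); "grip_force": force on a finger pad.
Only numpy, scipy, OpenCV 4.12 (cv2) and the standard library are available. Lean on these libraries where they do the work, as an engineer would, in place of code of your own. Each camera call takes 0.05 s, during which the arm holds its last target. There are 200 camera calls.

## Working session

There is one attempt and no reset: what is moved stays moved. The work goes in short steps, Python scripts to look and compute and a tool call to move; the robot and the scene stay as the last step left them, time stands still between calls to the robot, and variables do not carry over. Pictures are saved under pics/ and viewed, at most 10 in all, crops included, and the job is handed in when it is done.

Besides the shell and the picture viewer there is one more tool, called after "Call:" as a command line: name --argument value ..., lists and objects as JSON in quotes. jog_arm: Moves the arm, as the interface text tells. Its arguments: {"type":"object","properties":{"plan":{"type":"array"},"jaw":{"type":"number"},"newtons":{"type":"number"}},"required":["plan"]}

```bash
mkdir -p pics; cat > h.py <<'E'
import cv2,numpy as np
from plant import sense,read_camera,close_job
def cam(n):
    d=read_camera(n); return cv2.cvtColor(np.asarray(d["pixels"]),cv2.COLOR_RGB2BGR),np.array(d["camera_matrix"]),np.array(d["world_to_cam"])
def ray(K,T,uv,z):
    d=T[:3,:3].T@np.linalg.inv(K)@np.array([uv[0],uv[1],1.]); c=-T[:3,:3].T@T[:3,3]
    return c+d*(z-c[2])/d[2]
def proj(K,T,p):
    q=K@(T[:3,:3]@np.array(p,float)+T[:3,3]); return q[:2]/q[2]
E
python3 - <<'E'
from h import *
for n in("top","scene"):
    im,K,T=cam(n); cv2.imwrite(f"pics/{n}0.png",im); np.savez(f"{n}0.npz",im=im,K=K,T=T)
print(sense())
E
```

```text
{'time_s': 0.1, 'joint_pos': array([ 1.19428150e+00,  9.18150039e-02,  1.23169384e+00,  1.59774334e-05,
        1.81978360e+00, -5.66836145e-02]), 'qd': array([-0.00085813,  0.00028453, -0.00284798,  0.00132704, -0.00083451,
        0.00109408]), 'tau': array([ 1.38939999e-03, -4.47856307e+01, -4.07569385e+01,  6.98250602e-02,
        2.84473551e-02, -1.01416922e-04]), 'position': array([188.52883287, 569.31985685, 198.74159479]), 'tool_rot': array([-3.13989647e+00, -1.11764994e-04,  2.82176527e+00]), 'force': array([-0.58779507,  0.54822561,  0.59849709]), 'moment': array([-0.05612251,  0.06320351, -0.01054491]), 'grip_force': 0.0, 'width': 0.9991301710794864}
```

View pics/top0.png

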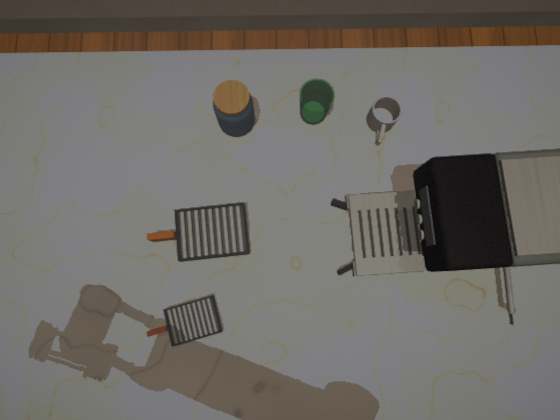

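View pics/scene0.png

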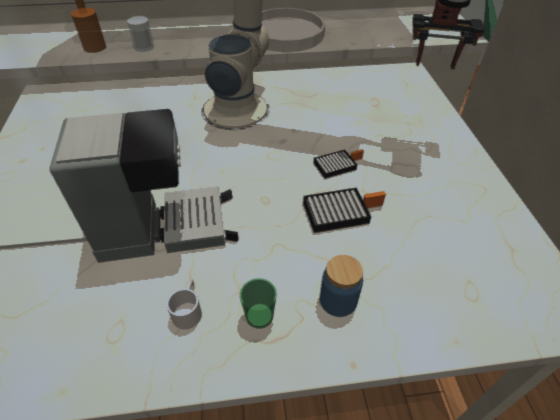

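The first candidate tray is at top (212,232), with its orange fin at (160,237). The second is at (192,320), with its fin at (157,331), and is clearly smaller, so the first fits "the larger one". The machine mouth faces left at about (350,233), with black lead-ins at (340,204) and (346,268). I'll confirm the choice in an enlarged crop.

```bash
python3 - <<'E'
from h import *
d=np.load("top0.npz"); im,K,T=d["im"],d["K"],d["T"]
a=cv2.resize(im[180:350,140:290],None,fx=3,fy=3,interpolation=cv2.INTER_CUBIC)
b=cv2.resize(im[180:290,325:440],None,fx=3,fy=3,interpolation=cv2.INTER_CUBIC)
c=np.zeros((510,795,3),np.uint8); c[:,:450]=a; c[:330,450:]=b; cv2.imwrite("pics/crop.png",c)
hsv=cv2.cvtColor(im,cv2.COLOR_BGR2HSV)
def rep(name,m,z):
    cs=[x for x in cv2.findContours(m,cv2.RETR_EXTERNAL,cv2.CHAIN_APPROX_NONE)[0] if cv2.contourArea(x)>30]
    for x in cs:
        r=cv2.minAreaRect(x); bx=cv2.boxPoints(r)
        print(name,np.round(r[0],1),np.round(r[1],1),round(r[2],1),[np.round(ray(K,T,p,z)[:2],0).tolist() for p in bx])
roi=np.zeros(im.shape[:2],np.uint8); roi[185:350,140:300]=255
rep("fin",cv2.inRange(hsv,(3,130,60),(20,255,255))&roi,48)
dk=cv2.inRange(hsv,(0,0,0),(180,255,62))&roi
rep("tray",cv2.morphologyEx(dk,cv2.MORPH_CLOSE,np.ones((7,7))),27)
roi[:]=0; roi[190:285,325:358]=255
rep("lead",cv2.inRange(hsv,(0,0,0),(180,255,70))&roi,28)
for n in("top0","scene0"):
    T2=np.load(n+".npz")["T"]; print(n,np.round(-T2[:3,:3].T@T2[:3,3]))
E
```

```text
fin [156.3 330.9] [ 4.4 19. ] 74.1 [[312.0, 353.0], [321.0, 317.0], [313.0, 314.0], [304.0, 350.0]]
fin [160.  235.4] [ 7.2 26.7] 83.7 [[506.0, 361.0], [511.0, 306.0], [497.0, 304.0], [491.0, 358.0]]
tray [192.  320.6] [37.5 54.6] 73.3 [[350.0, 332.0], [380.0, 226.0], [308.0, 204.0], [279.0, 308.0]]
tray [210.8 231.7] [51.5 72.1] 83.8 [[558.0, 315.0], [572.0, 162.0], [463.0, 150.0], [449.0, 300.0]]
lead [345.  268.5] [ 5.4 17.4] 63.4 [[426.0, -29.0], [442.0, -62.0], [432.0, -67.0], [416.0, -34.0]]
lead [340.5 204.3] [19.5  7.3] 15.3 [[563.0, -22.0], [578.0, -27.0], [566.0, -67.0], [551.0, -62.0]]
top0 [413. 102. 844.]
scene0 [1220.   -8.  793.]
```

View pics/crop.png

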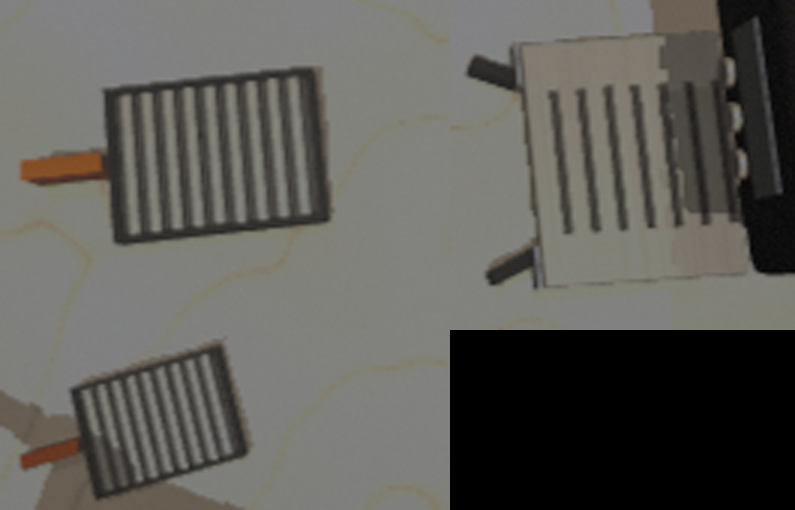

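The crop confirms it. The left tray at (212,232) measures about 153 x 110 mm with the orange fin outwards, so it is the tray. The smaller one is the look-alike. Next I fit the deck's edges for the machine pose and work out the approach.

```bash
cat >> h.py <<'E'
from scipy.spatial.transform import Rotation as Ro
def go(p,yaw=None):
    "tool-frame shift (cm) and rz to reach world p, yaw from measured pose"
    s=sense(); R=Ro.from_euler('xyz',s["tool_rot"]).as_matrix()
    t=R.T@(np.array(p)-s["position"])/10
    rv=None if yaw is None else Ro.from_matrix(R.T@Ro.from_euler('xyz',[np.pi,0,yaw]).as_matrix()).as_rotvec()
    print("shift cm",np.round(t,3),"rot",None if rv is None else np.round(rv,4))
E
python3 - <<'E'
from h import *
d=np.load("top0.npz"); im,K,T=d["im"],d["K"],d["T"]
g=cv2.GaussianBlur(cv2.cvtColor(im,cv2.COLOR_BGR2GRAY),(3,3),0).astype(int)
for r in (215,235,255): print(r,g[r,338:366].tolist())
for c in (365,385): print(c,g[183:202,c].tolist(),g[266:286,c].tolist())
th=np.radians(-84.8); go([500.7,339.3,120],th+np.pi)
E
```

```text
215 [129, 129, 129, 129, 128, 128, 127, 127, 128, 125, 107, 87, 91, 111, 122, 124, 124, 124, 125, 119, 98, 73, 72, 94, 116, 123, 123, 122]
235 [129, 129, 129, 129, 129, 129, 129, 129, 129, 129, 129, 127, 117, 99, 95, 111, 123, 126, 126, 125, 126, 121, 100, 74, 70, 89, 111, 123]
255 [129, 129, 129, 129, 129, 129, 129, 129, 129, 129, 129, 129, 129, 129, 123, 106, 98, 112, 125, 128, 128, 127, 128, 124, 107, 81, 71, 86]
365 [130, 130, 130, 130, 129, 129, 129, 130, 129, 122, 112, 114, 122, 124, 123, 123, 123, 123, 123] [128, 128, 129, 129, 129, 129, 129, 127, 125, 125, 126, 128, 128, 129, 129, 129, 129, 129, 129, 129]
385 [129, 129, 129, 130, 129, 129, 130, 125, 114, 110, 117, 123, 123, 124, 123, 123, 123, 124, 124] [128, 128, 128, 128, 128, 128, 124, 119, 121, 127, 128, 128, 129, 129, 129, 128, 129, 129, 129, 129]
shift cm [-36.867 -12.007   7.89 ] rot [-1.6000e-03  9.0000e-04  1.1602e+00]
```

Call:
jog_arm --plan '[{"tx":-4,"ty":-1.3,"tz":0.8,"rz":0.145},{"tx":-9,"ty":-3,"tz":1.7,"rz":0.29},{"tx":-14,"ty":-4.5,"tz":2.6,"rz":0.435},{"tx":-19,"ty":-6,"tz":3.5,"rz":0.58},{"tx":-23,"ty":-7.5,"tz":4.5,"rz":0.725},{"tx":-27,"ty":-9,"tz":5.5,"rz":0.87},{"tx":-31,"ty":-10,"tz":6.5,"rz":1.015},{"tx":-34,"ty":-11,"tz":7.2,"rz":1.1},{"tx":-36,"ty":-11.7,"tz":7.7,"rz":1.14},{"tx":-36.87,"ty":-12.0,"tz":7.9,"rz":1.16},{"tx":-36.87,"ty":-12.0,"tz":7.9,"rz":1.16},{"tx":-36.87,"ty":-12.0,"tz":7.9,"rz":1.16},{"tx":-36.87,"ty":-12.0,"tz":7.9,"rz":1.16},{"tx":-36.87,"ty":-12.0,"tz":7.9,"rz":1.16}]' --jaw 6 --newtons 30

```text
$.plan[0]: bad value
```

```bash
python3 - <<'E'
from h import *
d=np.load("top0.npz"); im,K,T=d["im"],d["K"],d["T"]
g=cv2.GaussianBlur(cv2.cvtColor(im,cv2.COLOR_BGR2GRAY),(3,3),0).astype(float)
def edge(v,i0):  # sub-pixel steepest rise after the dark minimum
    i=int(np.argmin(v)); s=np.diff(v[i:i+4]); return i0+i+.5+(s*np.arange(3)).sum()/s.sum()
F=[ray(K,T,(edge(g[r,343:359],343),r),40)[:2] for r in range(212,258)]
U=[ray(K,T,(c,edge(g[186:200,c],186)),40)[:2] for c in range(358,396)]
def fit(P):
    P=np.array(P,float).reshape(-1,2).astype(np.float32); l=cv2.fitLine(P,cv2.DIST_HUBER,0,.01,.01).ravel()
    n=np.array([-l[1],l[0]]); print(np.round(l,4),"ang",np.degrees(np.arctan2(l[1],l[0])),"rms",np.std((P-l[2:])@n)); return l
f=fit(F);u=fit(U)
A=np.array([f[:2],-u[:2]]).T; t=np.linalg.solve(A,u[2:]-f[2:]); c=f[2:]+t[0]*f[:2]; print("corner",c)
hsv=cv2.cvtColor(im,cv2.COLOR_BGR2HSV)
im,K,T=cam("wrist"); cv2.imwrite("pics/w1.png",im); np.savez("w1.npz",im=im,K=K,T=T)
im2,K2,T2=cam("top"); cv2.imwrite("pics/top1.png",im2); np.savez("top1.npz",im=im2,K=K2,T=T2)
s=sense();print(s["time_s"],s["position"],s["tool_rot"],s["force"],s["width"],s["joint_pos"])
E
```

```text
Traceback (most recent call last):
ValueError: operands could not be broadcast together with shapes (0,) (3,)
```

Call:
jog_arm --plan '[{"tx":-4,"ty":-1.3,"tz":0.8,"rx":0,"ry":0,"rz":0.145},{"tx":-9,"ty":-3,"tz":1.7,"rx":0,"ry":0,"rz":0.29},{"tx":-14,"ty":-4.5,"tz":2.6,"rx":0,"ry":0,"rz":0.435},{"tx":-19,"ty":-6,"tz":3.5,"rx":0,"ry":0,"rz":0.58},{"tx":-23,"ty":-7.5,"tz":4.5,"rx":0,"ry":0,"rz":0.725},{"tx":-27,"ty":-9,"tz":5.5,"rx":0,"ry":0,"rz":0.87},{"tx":-31,"ty":-10,"tz":6.5,"rx":0,"ry":0,"rz":1.015},{"tx":-34,"ty":-11,"tz":7.2,"rx":0,"ry":0,"rz":1.1},{"tx":-36,"ty":-11.7,"tz":7.7,"rx":0,"ry":0,"rz":1.14},{"tx":-36.87,"ty":-12.0,"tz":7.9,"rx":0,"ry":0,"rz":1.16},{"tx":-36.87,"ty":-12.0,"tz":7.9,"rx":0,"ry":0,"rz":1.16},{"tx":-36.87,"ty":-12.0,"tz":7.9,"rx":0,"ry":0,"rz":1.16},{"tx":-36.87,"ty":-12.0,"tz":7.9,"rx":0,"ry":0,"rz":1.16},{"tx":-36.87,"ty":-12.0,"tz":7.9,"rx":0,"ry":0,"rz":1.16}]' --jaw 6 --newtons 30

```text
time_s: 1.5
position: [500.2, 340.7, 121.3]
tool_rot: [3.141, -0.001, 1.664]
force: [-0.2, 0.2, -0.2]
width: 0.684
grip_force: 0.0
```

```bash
python3 - <<'E'
from h import *
d=np.load("top0.npz"); im,K,T=d["im"],d["K"],d["T"]
g=cv2.GaussianBlur(cv2.cvtColor(im,cv2.COLOR_BGR2GRAY),(3,3),0).astype(float)
def edge(v,i0):  # sub-pixel steepest rise after the dark minimum
    i=int(np.argmin(v)); s=np.diff(v[i:i+4]); return i0+i+.5+(s*np.arange(3)).sum()/s.sum()
F=[ray(K,T,(edge(g[r,int(350+(r-215)*.1)-5:int(350+(r-215)*.1)+6],int(350+(r-215)*.1)-5),r),40)[:2] for r in range(212,258)]
U=[ray(K,T,(c,edge(g[186:200,c],186)),40)[:2] for c in range(358,394)]
def fit(P):
    P=np.array(P,np.float32); l=cv2.fitLine(P,cv2.DIST_HUBER,0,.01,.01).ravel()
    n=np.array([-l[1],l[0]]); print(np.round(l,4),"ang",np.degrees(np.arctan2(l[1],l[0])),"rms",np.std((P-l[2:])@n)); return l
f=fit(F);u=fit(U)
A=np.array([f[:2],-u[:2]]).T; t=np.linalg.solve(A,u[2:]-f[2:]); c=f[2:]+t[0]*f[:2]; print("corner",c)
im,K,T=cam("wrist"); cv2.imwrite("pics/w1.png",im); np.savez("w1.npz",im=im,K=K,T=T)
im2,K2,T2=cam("top"); cv2.imwrite("pics/top1.png",im2); np.savez("top1.npz",im=im2,K=K2,T=T2)
s=sense();print(s["time_s"],s["position"],s["tool_rot"],s["force"],s["width"],s["joint_pos"])
E
```

```text
[ 9.985000e-01  5.440000e-02  5.032818e+02 -6.475150e+01] ang 3.1156647 rms 0.25100327
[ 5.450000e-02 -9.985000e-01  5.838186e+02 -1.114678e+02] ang -86.87313 rms 0.43670067
corner [581.0353   -60.519203]
1.6 [500.4187464  340.46778309 121.12891962] [ 3.14112740e+00 -3.13469682e-04  1.66322200e+00] [-0.18900224 -1.11293709 -0.61797999] 0.6835210806830674 [5.41173107e-01 1.02968195e-01 1.35685687e+00 8.10843577e-05
 1.68121240e+00 4.48756468e-01]
```

View pics/w1.png

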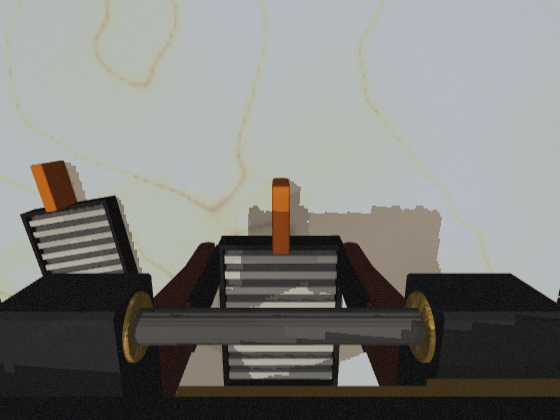

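The wrist view shows the fin upright, column 273–289 and rows 180–252, square with the jaws. The tray front is level at row 237. I check the lateral offset by ray and the deck width.

```bash
python3 - <<'E'
from h import *
d=np.load("w1.npz"); im,K,T=d["im"],d["K"],d["T"]
hsv=cv2.cvtColor(im,cv2.COLOR_BGR2HSV)
m=cv2.inRange(hsv,(3,130,60),(20,255,255)); m[:, :200]=0
for r in (195,210,225,240):
    c=np.where(m[r])[0]; a=ray(K,T,(c[0]-.5,r),48)[:2];b=ray(K,T,(c[-1]+.5,r),48)[:2]; print(r,c[0],c[-1],im[r,c[0]:c[-1]+1:3,2],np.round((a+b)/2,1),np.linalg.norm(a-b))
dk=cv2.inRange(hsv,(0,0,0),(180,255,60)); ys=[]
for c in (235,255,305,325): ys.append(np.where(dk[200:,c])[0][0]+199.5)
P=[ray(K,T,(c,y),27)[:2] for c,y in zip((235,255,305,325),ys)];print(ys,np.round(P,1).tolist())
d=np.load("top0.npz"); K,T=d["K"],d["T"]; im=d["im"]
g=cv2.cvtColor(im,cv2.COLOR_BGR2GRAY).astype(int)
for c in (362,375,385,395,405): 
    r=268+int(np.argmin(g[268:282,c])); print(c,r,np.round(ray(K,T,(c,r-.7),40),1),(ray(K,T,(c,r-.7),40)[:2]-[581.04,-60.52])@[-.9985,-.0544])
th=1.662; go([500.7,339.3,23],th)
E
```

```text
195 272 289 [162 181 182 180 182 181] [499.9 356. ] 13.7416384800464
210 272 289 [134 160 184 182 181 181] [501.  344.2] 13.896005231371705
225 272 289 [ 93 129 127 130 128 126] [502.2 332.2] 14.053879547161822
240 272 289 [ 71 127 128 127 126 125] [503.4 319.9] 14.215382351150346
[np.float64(235.5), np.float64(235.5), np.float64(235.5), np.float64(235.5)] [[465.2, 313.2], [482.2, 314.8], [524.6, 318.8], [541.5, 320.4]]
362 275 [416.5 -79.7  40. ] 165.3731477905499
375 274 [ 418.1 -106.4   40. ] 165.20144953634275
385 273 [ 419.8 -126.9   40. ] 164.60677877316874
395 272 [ 421.5 -147.4   40. ] 164.0115955817029
405 272 [ 421.2 -167.8   40. ] 165.42161836881164
shift cm [-0.122  0.013  9.813] rot [ 0.0005 -0.0003  0.0012]
```

Call:
jog_arm --plan '[{"tx":-0.1,"ty":0.05,"tz":2,"rx":0,"ry":0,"rz":0},{"tx":-0.1,"ty":0.05,"tz":4.5,"rx":0,"ry":0,"rz":0},{"tx":-0.1,"ty":0.05,"tz":7,"rx":0,"ry":0,"rz":0},{"tx":-0.1,"ty":0.05,"tz":8.5,"rx":0,"ry":0,"rz":0},{"tx":-0.1,"ty":0.05,"tz":9.5,"rx":0,"ry":0,"rz":0},{"tx":-0.1,"ty":0.05,"tz":9.8,"rx":0,"ry":0,"rz":0},{"tx":-0.1,"ty":0.05,"tz":9.8,"rx":0,"ry":0,"rz":0},{"tx":-0.1,"ty":0.05,"tz":9.8,"rx":0,"ry":0,"rz":0},{"tx":-0.1,"ty":0.05,"tz":9.8,"rx":0,"ry":0,"rz":0}]'

```text
time_s: 2.5
position: [502.2, 339.2, 24.1]
tool_rot: [3.14, -0.001, 1.662]
force: [-0.1, 0.4, -0.3]
width: 0.684
grip_force: 0.0
```

```bash
python3 - <<'E'
from h import *
d=np.load("top0.npz"); im,K,T=d["im"],d["K"],d["T"]
g=cv2.GaussianBlur(cv2.cvtColor(im,cv2.COLOR_BGR2GRAY),(3,3),0).astype(float)
for c in (333,336,339,342,345): print("U",c,g[196:214,c].astype(int).tolist())
for c in (340,343,346,349,352): print("L",c,g[258:278,c].astype(int).tolist())
c0=np.array([581.04,-60.52]);h=np.array([.0545,-.9985]);l=np.array([.9985,.0545])
def loc(uv,z): p=ray(K,T,uv,z)[:2]-c0; return round(float(p@h)-120,1),round(float(p@l),1)
def low(c): # last dark row crossing ~100 (upper lead-in, foot of inner face)
    v=g[196:214,c]; i=np.where(v<100)[0][-1]; return 196+i+(100-v[i])/(v[i+1]-v[i])
def upp(c):
    v=g[258:278,c]; i=np.where(v<100)[0][0]; return 258+i-(100-v[i])/(v[i-1]-v[i])
for c in (333,336,339,342,345): print(c,loc((c,low(c)),0),loc((c,low(c)),28))
for c in (340,343,346,349,351): print(c,loc((c,upp(c)),28))
E
```

```text
U 333 [130, 122, 98, 69, 52, 47, 44, 42, 42, 56, 92, 120, 129, 130, 130, 130, 130, 130]
U 336 [130, 127, 112, 83, 57, 48, 46, 45, 43, 41, 56, 92, 120, 128, 129, 130, 130, 130]
U 339 [130, 130, 130, 118, 87, 57, 46, 45, 44, 42, 41, 56, 92, 120, 129, 130, 130, 130]
U 342 [130, 130, 130, 129, 117, 86, 56, 45, 44, 44, 41, 39, 55, 91, 119, 128, 129, 129]
U 345 [93, 87, 87, 88, 87, 78, 63, 50, 45, 44, 43, 40, 40, 56, 91, 117, 124, 125]
L 340 [129, 129, 129, 129, 129, 129, 129, 123, 110, 96, 80, 59, 47, 44, 44, 46, 68, 104, 125, 129]
L 343 [129, 129, 129, 129, 130, 126, 117, 101, 84, 65, 51, 45, 44, 45, 58, 87, 113, 125, 128, 129]
L 346 [129, 129, 129, 129, 126, 116, 96, 73, 54, 45, 43, 43, 49, 71, 104, 123, 128, 129, 129, 129]
L 349 [129, 129, 126, 117, 102, 83, 61, 47, 43, 43, 44, 58, 89, 116, 127, 128, 129, 129, 130, 130]
L 352 [118, 106, 95, 89, 79, 67, 59, 56, 54, 53, 58, 71, 84, 89, 93, 96, 99, 103, 114, 124]
333 (-148.6, -14.0) (-153.4, -18.8)
336 (-142.2, -16.7) (-147.2, -21.4)
339 (-135.9, -19.4) (-141.0, -24.0)
342 (-129.5, -22.2) (-134.9, -26.7)
345 (-123.1, -24.9) (-128.7, -29.4)
340 (-151.0, -146.8)
343 (-144.4, -143.9)
346 (-137.9, -141.7)
349 (-131.4, -138.7)
351 (-126.9, -136.4)
```

Call:
jog_arm --plan '[{"tx":0,"ty":0,"tz":0,"rx":0,"ry":0,"rz":0},{"tx":0,"ty":0,"tz":0,"rx":0,"ry":0,"rz":0},{"tx":0,"ty":0,"tz":0,"rx":0,"ry":0,"rz":0},{"tx":0,"ty":0,"tz":0,"rx":0,"ry":0,"rz":0},{"tx":0,"ty":0,"tz":0,"rx":0,"ry":0,"rz":0},{"tx":0,"ty":0,"tz":0,"rx":0,"ry":0,"rz":0},{"tx":0,"ty":0,"tz":0,"rx":0,"ry":0,"rz":0},{"tx":0,"ty":0,"tz":0,"rx":0,"ry":0,"rz":0}]' --jaw 0.8 --newtons 30

```text
time_s: 3.3
position: [501.5, 338.8, 22.7]
tool_rot: [-3.142, 0.0, 1.662]
force: [0.6, 0.6, -0.3]
width: 0.151
grip_force: 30.0
```

Call:
jog_arm --plan '[{"tx":0,"ty":0,"tz":-0.03,"rx":0,"ry":0,"rz":0},{"tx":0,"ty":0,"tz":-0.06,"rx":0,"ry":0,"rz":0},{"tx":0,"ty":0,"tz":-0.06,"rx":0,"ry":0,"rz":0},{"tx":0,"ty":0,"tz":-0.06,"rx":0,"ry":0,"rz":0}]'

```text
time_s: 3.7
position: [501.3, 338.7, 23.0]
tool_rot: [-3.141, 0.0, 1.662]
force: [0.1, 0.2, -2.0]
width: 0.152
grip_force: 30.0
```

```bash
python3 - <<'E'
from h import *
s=sense(); print(s["time_s"],s["position"],s["force"],s["moment"],s["width"]*88,s["grip_force"])
go([487.3,161.7,s["position"][2]],1.6254)
E
```

```text
3.7 [501.311195   338.70415575  23.02081863] [ 0.13668081  0.17536339 -2.03249982] [-0.06262156  0.03371924  0.06326739] 13.35076306867725 30.003264248371124
shift cm [-1.750e+01 -3.004e+00  6.000e-03] rot [-0.0006  0.0003  0.0364]
```

Call:
jog_arm --plan '[{"tx":-0.5,"ty":-0.1,"tz":0,"rx":0,"ry":0,"rz":0.002},{"tx":-1.5,"ty":-0.25,"tz":0,"rx":0,"ry":0,"rz":0.004},{"tx":-2.7,"ty":-0.45,"tz":0,"rx":0,"ry":0,"rz":0.006},{"tx":-4,"ty":-0.7,"tz":0,"rx":0,"ry":0,"rz":0.009},{"tx":-5.3,"ty":-0.9,"tz":0,"rx":0,"ry":0,"rz":0.011},{"tx":-6.6,"ty":-1.15,"tz":0,"rx":0,"ry":0,"rz":0.014},{"tx":-7.9,"ty":-1.35,"tz":0,"rx":0,"ry":0,"rz":0.017},{"tx":-9.2,"ty":-1.6,"tz":0,"rx":0,"ry":0,"rz":0.02},{"tx":-10.5,"ty":-1.8,"tz":0,"rx":0,"ry":0,"rz":0.023},{"tx":-11.8,"ty":-2.0,"tz":0,"rx":0,"ry":0,"rz":0.026},{"tx":-13.1,"ty":-2.25,"tz":0,"rx":0,"ry":0,"rz":0.028},{"tx":-14.4,"ty":-2.5,"tz":0,"rx":0,"ry":0,"rz":0.031},{"tx":-15.6,"ty":-2.7,"tz":0,"rx":0,"ry":0,"rz":0.033},{"tx":-16.6,"ty":-2.85,"tz":0,"rx":0,"ry":0,"rz":0.035},{"tx":-17.2,"ty":-2.95,"tz":0,"rx":0,"ry":0,"rz":0.036},{"tx":-17.5,"ty":-3.0,"tz":0,"rx":0,"ry":0,"rz":0.0364},{"tx":-17.5,"ty":-3.0,"tz":0,"rx":0,"ry":0,"rz":0.0364},{"tx":-17.5,"ty":-3.0,"tz":0,"rx":0,"ry":0,"rz":0.0364}]'

```text
time_s: 5.5
position: [487.5, 161.6, 23.2]
tool_rot: [-3.141, 0.001, 1.625]
force: [0.3, -1.0, -1.8]
width: 0.154
grip_force: 30.0
```

```bash
python3 - <<'E'
from h import *
ims=[]
for n in("top","scene"):
    im,K,T=cam(n); np.savez(f"{n}2.npz",im=im,K=K,T=T); ims.append(im)
a=cv2.resize(ims[0][170:300,220:440],None,fx=3.6,fy=3.6,interpolation=cv2.INTER_CUBIC)
cv2.imwrite("pics/top2.png",a)
s=sense(); print(s["time_s"],s["position"],s["tool_rot"],s["force"],s["moment"])
E
```

```text
5.6 [487.42327548 161.79031902  23.13204205] [-3.14117561e+00  5.26536545e-04  1.62563557e+00] [-0.01791192 -1.08470797 -3.06732051] [-0.27088606  0.01291906 -0.00050689]
```

View pics/top2.png

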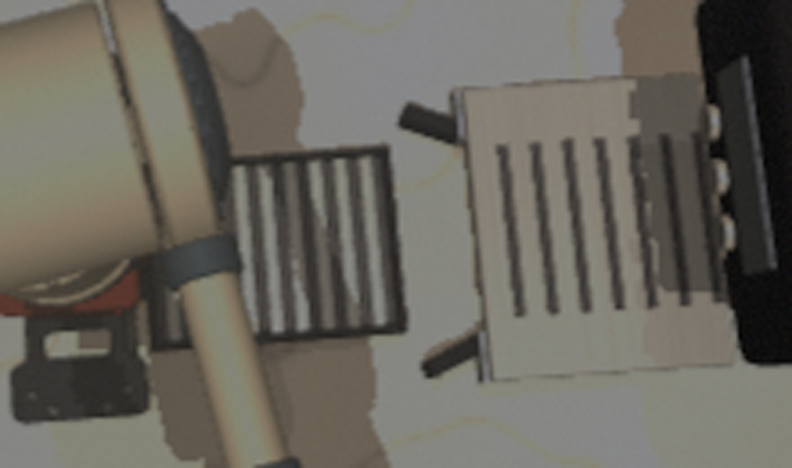

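The nose (crop 388–405, rows 147–330) sits squarely in front of the lead-ins (tips at crop (402,115) and (428,368)). I'll measure the tray's lateral offset relative to the deck and lead-ins in this same image.

```bash
python3 - <<'E'
from h import *
d=np.load("top2.npz"); im,K,T=d["im"],d["K"],d["T"]
g=cv2.GaussianBlur(cv2.cvtColor(im,cv2.COLOR_BGR2GRAY),(3,3),0).astype(float)
c0=np.array([581.04,-60.52]);h=np.array([.0545,-.9985]);l=np.array([.9985,.0545])
def loc(uv,z): p=ray(K,T,uv,z)[:2]-c0; return [float(p@h)-120,float(p@l)]
def cross(v,i0,rise,th=85):
    for i in range(len(v)-1):
        if (v[i]<th<=v[i+1]) if rise else (v[i]>=th>v[i+1]): return i0+i+(th-v[i])/(v[i+1]-v[i])
def show(n,P):
    P=np.array(P); k=np.polyfit(P[:,0],P[:,1],1); print(n,"slope deg",round(np.degrees(np.arctan(k[0])),2),"ends",np.round(P[[0,-1]],1).tolist())
show("tray up",[loc((c,cross(g[205:220,c],205,False)),27) for c in range(300,327,2)])
show("tray lo",[loc((c,cross(g[256:272,c],256,True)),27) for c in range(302,330,2)])
print(g[256:270,315].astype(int),g[205:219,315].astype(int))
show("lead up foot",[loc((c,cross(g[202:214,c],202,True)),0) for c in range(333,346,2)])
show("lead lo top",[loc((c,cross(g[258:274,c],258,False,75)),28) for c in range(340,351,2)])
show("lead up outer top",[loc((c,cross(g[194:206,c],194,False)),28) for c in range(333,343,2)])
show("lead lo outer foot",[loc((c,cross(g[266:282,c],266,True)),0) for c in range(340,351,2)])
n=[loc((cross(g[r,322:340],322,True),r),27) for r in range(216,258,4)]; show("nose(x,y)",[(b,a) for a,b in n])
E
```

```text
tray up slope deg -0.48 ends [[-224.3, -24.9], [-168.8, -25.6]]
tray lo slope deg 3.83 ends [[-229.6, -141.5], [-174.9, -136.4]]
[59 58 58 57 53 46 42 51 73 86 90 95 98 98] [135 135 134 134 128 107  75  53  59  89 108 113 116 120]
lead up foot slope deg -22.89 ends [[-148.5, -12.9], [-123.0, -23.6]]
lead lo top slope deg 24.21 ends [[-151.3, -150.1], [-129.4, -140.2]]
lead up outer top slope deg -21.66 ends [[-151.7, -2.0], [-135.2, -8.3]]
lead lo outer foot slope deg 22.16 ends [[-147.8, -162.7], [-125.3, -153.7]]
nose(x,y) slope deg 10.56 ends [[-38.9, -165.4], [-122.2, -185.1]]
```

```bash
python3 - <<'E'
from h import *
d=np.load("top2.npz"); im,K,T=d["im"],d["K"],d["T"]
g=cv2.cvtColor(im,cv2.COLOR_BGR2GRAY).astype(float)
c0=np.array([581.04,-60.52]);h=np.array([.0545,-.9985]);l=np.array([.9985,.0545])
def loc(uv,z): p=ray(K,T,uv,z)[:2]-c0; return [float(p@h)-120,float(p@l)]
P=[]
for c in range(298,326,2):
    v=g[257:268,c]; i=int(np.argmin(v)); s=np.diff(v[i:i+4]); P.append(loc((c,257+i+.5+(s*np.arange(len(s))).sum()/s.sum()),27))
P=np.array(P); k=np.polyfit(*P.T,1); print(np.degrees(np.arctan(k[0])),np.round(P[[0,5,-1]],1),np.median(P[:,1]))
N=[]
for r in range(216,256,3):
    v=g[r,322:338]; i=int(np.argmax(np.diff(v))); N.append(loc((322+i+.5,r),27))
N=np.array(N); k=np.polyfit(N[:,1],N[:,0],1); print("nose",np.degrees(np.arctan(k[0])),np.median(N[:,0]))
E
```

```text
0.25060718452476516 [[-237.5 -136.3]
 [-216.7 -136.7]
 [-183.2 -136.2]] -136.76019640821696
nose -0.25406372895064244 -165.13935456640283
```

Call:
jog_arm --plan '[{"tx":-0.4,"ty":0,"tz":0,"rx":0,"ry":0,"rz":0},{"tx":-1.0,"ty":0,"tz":0,"rx":0,"ry":0,"rz":0},{"tx":-1.6,"ty":0,"tz":0,"rx":0,"ry":0,"rz":0},{"tx":-2.2,"ty":0,"tz":0,"rx":0,"ry":0,"rz":0},{"tx":-2.6,"ty":0,"tz":0,"rx":0,"ry":0,"rz":0},{"tx":-3.0,"ty":0,"tz":0,"rx":0,"ry":0,"rz":0},{"tx":-3.4,"ty":0,"tz":0,"rx":0,"ry":0,"rz":0},{"tx":-3.6,"ty":0,"tz":0,"rx":0,"ry":0,"rz":0},{"tx":-3.6,"ty":0,"tz":0,"rx":0,"ry":0,"rz":0}]'

```text
time_s: 6.5
position: [489.5, 125.3, 23.3]
tool_rot: [-3.141, 0.001, 1.625]
force: [0.7, -1.0, -1.2]
width: 0.152
grip_force: 30.0
```

Call:
jog_arm --plan '[{"tx":-0.3,"ty":0,"tz":0,"rx":0,"ry":0,"rz":0},{"tx":-0.6,"ty":0,"tz":0,"rx":0,"ry":0,"rz":0},{"tx":-0.9,"ty":0,"tz":0,"rx":0,"ry":0,"rz":0},{"tx":-1.2,"ty":0,"tz":0,"rx":0,"ry":0,"rz":0},{"tx":-1.2,"ty":0,"tz":0,"rx":0,"ry":0,"rz":0}]'

```text
time_s: 7.0
position: [490.2, 113.3, 23.3]
tool_rot: [-3.142, 0.001, 1.625]
force: [0.8, -1.1, -2.7]
width: 0.153
grip_force: 30.0
```

Call:
jog_arm --plan '[{"tx":-0.3,"ty":0,"tz":0,"rx":0,"ry":0,"rz":0},{"tx":-0.6,"ty":0,"tz":0,"rx":0,"ry":0,"rz":0},{"tx":-0.9,"ty":0,"tz":0,"rx":0,"ry":0,"rz":0},{"tx":-1.2,"ty":0,"tz":0,"rx":0,"ry":0,"rz":0},{"tx":-1.2,"ty":0,"tz":0,"rx":0,"ry":0,"rz":0}]'

```text
time_s: 7.5
position: [490.9, 101.2, 23.3]
tool_rot: [-3.142, 0.001, 1.625]
force: [0.2, 0.2, -3.5]
width: 0.153
grip_force: 30.0
```

Call:
jog_arm --plan '[{"tx":-0.3,"ty":0,"tz":0,"rx":0,"ry":0,"rz":0},{"tx":-0.6,"ty":0,"tz":0,"rx":0,"ry":0,"rz":0},{"tx":-0.9,"ty":0,"tz":0,"rx":0,"ry":0,"rz":0},{"tx":-1.2,"ty":0,"tz":0,"rx":0,"ry":0,"rz":0},{"tx":-1.5,"ty":0,"tz":0,"rx":0,"ry":0,"rz":0},{"tx":-1.5,"ty":0,"tz":0,"rx":0,"ry":0,"rz":0}]'

```text
time_s: 8.1
position: [491.6, 86.3, 23.3]
tool_rot: [-3.142, 0.001, 1.625]
force: [-0.1, -0.6, -1.7]
width: 0.148
grip_force: 30.0
```

Call:
jog_arm --plan '[{"tx":-0.3,"ty":0,"tz":0,"rx":0,"ry":0,"rz":0},{"tx":-0.7,"ty":0,"tz":0,"rx":0,"ry":0,"rz":0},{"tx":-1.1,"ty":0,"tz":0,"rx":0,"ry":0,"rz":0},{"tx":-1.5,"ty":0,"tz":0,"rx":0,"ry":0,"rz":0},{"tx":-1.8,"ty":0,"tz":0,"rx":0,"ry":0,"rz":0},{"tx":-2.0,"ty":0,"tz":0,"rx":0,"ry":0,"rz":0},{"tx":-2.0,"ty":0,"tz":0,"rx":0,"ry":0,"rz":0}]'

```text
time_s: 8.8
position: [492.7, 66.4, 23.3]
tool_rot: [-3.142, 0.001, 1.625]
force: [0.4, -0.8, -2.7]
width: 0.151
grip_force: 30.0
```

Call:
jog_arm --plan '[{"tx":-0.3,"ty":0,"tz":0,"rx":0,"ry":0,"rz":0},{"tx":-0.7,"ty":0,"tz":0,"rx":0,"ry":0,"rz":0},{"tx":-1.1,"ty":0,"tz":0,"rx":0,"ry":0,"rz":0},{"tx":-1.5,"ty":0,"tz":0,"rx":0,"ry":0,"rz":0},{"tx":-1.8,"ty":0,"tz":0,"rx":0,"ry":0,"rz":0},{"tx":-2.0,"ty":0,"tz":0,"rx":0,"ry":0,"rz":0},{"tx":-2.0,"ty":0,"tz":0,"rx":0,"ry":0,"rz":0}]'

```text
time_s: 9.5
position: [493.8, 46.4, 23.3]
tool_rot: [-3.142, 0.001, 1.625]
force: [0.3, -0.6, -2.4]
width: 0.148
grip_force: 30.0
```

Call:
jog_arm --plan '[{"tx":-0.3,"ty":0,"tz":0,"rx":0,"ry":0,"rz":0},{"tx":-0.7,"ty":0,"tz":0,"rx":0,"ry":0,"rz":0},{"tx":-1.1,"ty":0,"tz":0,"rx":0,"ry":0,"rz":0},{"tx":-1.5,"ty":0,"tz":0,"rx":0,"ry":0,"rz":0},{"tx":-1.8,"ty":0,"tz":0,"rx":0,"ry":0,"rz":0},{"tx":-2.0,"ty":0,"tz":0,"rx":0,"ry":0,"rz":0}]'

```text
time_s: 10.1
position: [494.9, 26.7, 23.3]
tool_rot: [-3.142, -0.0, 1.625]
force: [0.2, 1.5, -1.2]
width: 0.149
grip_force: 30.0
```

Call:
jog_arm --plan '[{"tx":-0.2,"ty":0,"tz":0,"rx":0,"ry":0,"rz":0},{"tx":-0.4,"ty":0,"tz":0,"rx":0,"ry":0,"rz":0},{"tx":-0.6,"ty":0,"tz":0,"rx":0,"ry":0,"rz":0},{"tx":-0.8,"ty":0,"tz":0,"rx":0,"ry":0,"rz":0}]'

```text
time_s: 10.5
position: [495.3, 18.9, 23.3]
tool_rot: [3.142, -0.0, 1.625]
force: [-0.8, 1.2, -2.1]
width: 0.147
grip_force: 30.0
```

Call:
jog_arm --plan '[{"tx":-0.1,"ty":0,"tz":0,"rx":0,"ry":0,"rz":0},{"tx":-0.2,"ty":0,"tz":0,"rx":0,"ry":0,"rz":0},{"tx":-0.3,"ty":0,"tz":0,"rx":0,"ry":0,"rz":0},{"tx":-0.4,"ty":0,"tz":0,"rx":0,"ry":0,"rz":0}]'

```text
time_s: 10.9
position: [495.5, 15.0, 23.3]
tool_rot: [-3.142, -0.0, 1.625]
force: [0.6, 1.4, -1.2]
width: 0.15
grip_force: 30.0
```

Call:
jog_arm --plan '[{"tx":-0.1,"ty":0,"tz":0,"rx":0,"ry":0,"rz":0},{"tx":-0.2,"ty":0,"tz":0,"rx":0,"ry":0,"rz":0},{"tx":-0.3,"ty":0,"tz":0,"rx":0,"ry":0,"rz":0}]'

```text
time_s: 11.2
position: [495.7, 12.0, 23.3]
tool_rot: [3.142, 0.0, 1.625]
force: [-0.9, 1.7, -1.7]
width: 0.149
grip_force: 30.0
```

Call:
jog_arm --plan '[{"tx":-0.1,"ty":0,"tz":0,"rx":0,"ry":0,"rz":0},{"tx":-0.2,"ty":0,"tz":0,"rx":0,"ry":0,"rz":0},{"tx":-0.3,"ty":0,"tz":0,"rx":0,"ry":0,"rz":0}]'

```text
time_s: 11.5
position: [495.9, 9.0, 23.3]
tool_rot: [-3.142, -0.0, 1.625]
force: [-0.2, 1.2, -2.0]
width: 0.152
grip_force: 30.0
```

Call:
jog_arm --plan '[{"tx":-0.1,"ty":0,"tz":0,"rx":0,"ry":0,"rz":0},{"tx":-0.2,"ty":0,"tz":0,"rx":0,"ry":0,"rz":0},{"tx":-0.3,"ty":0,"tz":0,"rx":0,"ry":0,"rz":0}]'

```text
time_s: 11.8
position: [496.0, 6.0, 23.3]
tool_rot: [-3.142, 0.0, 1.625]
force: [0.4, 3.0, -1.7]
width: 0.152
grip_force: 30.0
```

Call:
jog_arm --plan '[{"tx":-0.1,"ty":0,"tz":0,"rx":0,"ry":0,"rz":0},{"tx":-0.2,"ty":0,"tz":0,"rx":0,"ry":0,"rz":0}]'

```text
time_s: 12.0
position: [496.1, 4.0, 23.3]
tool_rot: [-3.142, 0.0, 1.625]
force: [-0.6, 1.5, -2.1]
width: 0.151
grip_force: 30.0
```

Call:
jog_arm --plan '[{"tx":-0.1,"ty":0,"tz":0,"rx":0,"ry":0,"rz":0},{"tx":-0.2,"ty":0,"tz":0,"rx":0,"ry":0,"rz":0}]'

```text
time_s: 12.2
position: [496.2, 2.0, 23.3]
tool_rot: [-3.142, 0.0, 1.625]
force: [0.1, 0.6, -1.8]
width: 0.149
grip_force: 30.0
```

Call:
jog_arm --plan '[{"tx":-0.1,"ty":0,"tz":0,"rx":0,"ry":0,"rz":0},{"tx":-0.2,"ty":0,"tz":0,"rx":0,"ry":0,"rz":0}]'

```text
time_s: 12.4
position: [496.4, -0.0, 23.3]
tool_rot: [3.142, 0.0, 1.625]
force: [-0.6, 1.0, -2.0]
width: 0.151
grip_force: 30.0
```

Call:
jog_arm --plan '[{"tx":-0.1,"ty":0,"tz":0,"rx":0,"ry":0,"rz":0},{"tx":-0.2,"ty":0,"tz":0,"rx":0,"ry":0,"rz":0},{"tx":-0.3,"ty":0,"tz":0,"rx":0,"ry":0,"rz":0}]'

```text
time_s: 12.7
position: [496.5, -3.0, 23.3]
tool_rot: [-3.142, 0.0, 1.625]
force: [-0.2, 1.4, -2.5]
width: 0.15
grip_force: 30.0
```

Call:
jog_arm --plan '[{"tx":-0.1,"ty":0,"tz":0,"rx":0,"ry":0,"rz":0},{"tx":-0.2,"ty":0,"tz":0,"rx":0,"ry":0,"rz":0},{"tx":-0.3,"ty":0,"tz":0,"rx":0,"ry":0,"rz":0}]'

```text
time_s: 13.0
position: [496.8, -4.8, 23.4]
tool_rot: [3.141, -0.002, 1.626]
force: [0.2, 6.4, -0.4]
width: 0.15
grip_force: 30.0
```

Call:
jog_arm --plan '[{"tx":-0.1,"ty":0,"tz":0,"rx":0,"ry":0,"rz":0},{"tx":-0.2,"ty":0,"tz":0,"rx":0,"ry":0,"rz":0},{"tx":-0.3,"ty":0,"tz":0,"rx":0,"ry":0,"rz":0}]'

```text
time_s: 13.3
position: [496.9, -7.7, 23.4]
tool_rot: [3.141, -0.002, 1.626]
force: [-0.6, 6.4, -1.3]
width: 0.148
grip_force: 30.0
```

Call:
jog_arm --plan '[{"tx":-0.1,"ty":0,"tz":0,"rx":0,"ry":0,"rz":0},{"tx":-0.2,"ty":0,"tz":0,"rx":0,"ry":0,"rz":0},{"tx":-0.3,"ty":0,"tz":0,"rx":0,"ry":0,"rz":0}]'

```text
time_s: 13.6
position: [497.1, -10.7, 23.4]
tool_rot: [3.141, -0.002, 1.626]
force: [0.2, 5.9, -0.9]
width: 0.147
grip_force: 30.0
```

Call:
jog_arm --plan '[{"tx":-0.1,"ty":0,"tz":0,"rx":0,"ry":0,"rz":0},{"tx":-0.2,"ty":0,"tz":0,"rx":0,"ry":0,"rz":0}]'

```text
time_s: 13.8
position: [497.2, -12.7, 23.4]
tool_rot: [3.141, -0.002, 1.626]
force: [-0.0, 6.0, -1.4]
width: 0.148
grip_force: 30.0
```

Call:
jog_arm --plan '[{"tx":-0.05,"ty":0,"tz":0,"rx":0,"ry":0,"rz":0},{"tx":-0.1,"ty":0,"tz":0,"rx":0,"ry":0,"rz":0}]'

```text
time_s: 14.0
position: [497.3, -13.7, 23.5]
tool_rot: [3.141, -0.002, 1.626]
force: [-0.2, 5.9, -1.9]
width: 0.152
grip_force: 30.0
```

Call:
jog_arm --plan '[{"tx":-0.05,"ty":0,"tz":0,"rx":0,"ry":0,"rz":0},{"tx":-0.1,"ty":0,"tz":0,"rx":0,"ry":0,"rz":0}]'

```text
time_s: 14.2
position: [497.3, -14.6, 23.5]
tool_rot: [3.141, -0.002, 1.626]
force: [0.5, 7.8, -0.6]
width: 0.15
grip_force: 30.0
```

Call:
jog_arm --plan '[{"tx":-0.03,"ty":0,"tz":0,"rx":0,"ry":0,"rz":0},{"tx":-0.06,"ty":0,"tz":0,"rx":0,"ry":0,"rz":0}]'

```text
time_s: 14.4
position: [497.5, -14.8, 23.5]
tool_rot: [3.141, -0.003, 1.626]
force: [1.1, 7.6, -1.3]
width: 0.153
grip_force: 30.0
```

Call:
jog_arm --plan '[{"tx":-0.03,"ty":0,"tz":0,"rx":0,"ry":0,"rz":0},{"tx":-0.06,"ty":0,"tz":0,"rx":0,"ry":0,"rz":0},{"tx":-0.06,"ty":0,"tz":0,"rx":0,"ry":0,"rz":0}]'

```text
time_s: 14.7
position: [497.6, -14.9, 23.6]
tool_rot: [3.141, -0.004, 1.627]
force: [0.2, 9.6, -0.3]
width: 0.148
grip_force: 30.0
```

Call:
jog_arm --plan '[{"tx":-0.03,"ty":0,"tz":0,"rx":0,"ry":0,"rz":0},{"tx":-0.06,"ty":0,"tz":0,"rx":0,"ry":0,"rz":0},{"tx":-0.06,"ty":0,"tz":0,"rx":0,"ry":0,"rz":0}]'

```text
time_s: 15.0
position: [497.7, -15.1, 23.7]
tool_rot: [3.14, -0.005, 1.627]
force: [0.5, 9.5, 0.4]
width: 0.149
grip_force: 30.0
```

Call:
jog_arm --plan '[{"tx":-0.03,"ty":0,"tz":-0.02,"rx":0,"ry":0,"rz":0},{"tx":-0.06,"ty":0,"tz":-0.03,"rx":0,"ry":0,"rz":0},{"tx":-0.06,"ty":0,"tz":-0.03,"rx":0,"ry":0,"rz":0}]'

```text
time_s: 15.3
position: [497.8, -15.2, 24.0]
tool_rot: [3.14, -0.006, 1.627]
force: [0.7, 11.6, -0.8]
width: 0.15
grip_force: 30.0
```

Call:
jog_arm --plan '[{"tx":-0.03,"ty":0,"tz":0,"rx":0,"ry":0,"rz":0},{"tx":-0.06,"ty":0,"tz":0,"rx":0,"ry":0,"rz":0},{"tx":-0.06,"ty":0,"tz":0,"rx":0,"ry":0,"rz":0}]'

```text
time_s: 15.6
position: [497.8, -15.3, 24.0]
tool_rot: [3.14, -0.007, 1.627]
force: [0.3, 13.5, -0.1]
width: 0.154
grip_force: 30.0
```

Call:
jog_arm --plan '[{"tx":0.05,"ty":0,"tz":0,"rx":0,"ry":0,"rz":0},{"tx":0.12,"ty":0,"tz":0,"rx":0,"ry":0,"rz":0},{"tx":0.2,"ty":0,"tz":0,"rx":0,"ry":0,"rz":0},{"tx":0.2,"ty":0,"tz":0,"rx":0,"ry":0,"rz":0}]'

```text
time_s: 16.0
position: [497.7, -15.2, 23.9]
tool_rot: [3.14, -0.003, 1.626]
force: [1.8, 7.5, -1.1]
width: 0.148
grip_force: 30.0
```

Call:
jog_arm --plan '[{"tx":0.06,"ty":0,"tz":0,"rx":0,"ry":0,"rz":0},{"tx":0.12,"ty":0,"tz":0.02,"rx":0,"ry":0,"rz":0},{"tx":0.12,"ty":0,"tz":0.02,"rx":0,"ry":0,"rz":0}]'

```text
time_s: 16.3
position: [497.5, -15.0, 23.6]
tool_rot: [3.141, -0.001, 1.626]
force: [1.3, 4.9, -1.4]
width: 0.15
grip_force: 30.0
```

Call:
jog_arm --plan '[{"tx":0,"ty":0,"tz":0,"rx":0,"ry":0,"rz":0},{"tx":0,"ty":0,"tz":0,"rx":0,"ry":0,"rz":0},{"tx":0,"ty":0,"tz":0,"rx":0,"ry":0,"rz":0},{"tx":0,"ty":0,"tz":0,"rx":0,"ry":0,"rz":0},{"tx":0,"ty":0,"tz":0,"rx":0,"ry":0,"rz":0},{"tx":0,"ty":0,"tz":0,"rx":0,"ry":0,"rz":0},{"tx":0,"ty":0,"tz":0,"rx":0,"ry":0,"rz":0},{"tx":0,"ty":0,"tz":0,"rx":0,"ry":0,"rz":0}]' --jaw 4

```text
time_s: 17.1
position: [497.2, -15.7, 23.4]
tool_rot: [-3.142, 0.0, 1.625]
force: [-1.2, -0.1, -0.8]
width: 0.459
grip_force: 0.0
```

Call:
jog_arm --plan '[{"tx":0,"ty":0,"tz":-1,"rx":0,"ry":0,"rz":0},{"tx":0,"ty":0,"tz":-3,"rx":0,"ry":0,"rz":0},{"tx":0,"ty":0,"tz":-6,"rx":0,"ry":0,"rz":0},{"tx":1,"ty":0,"tz":-9,"rx":0,"ry":0,"rz":0},{"tx":5,"ty":0,"tz":-12,"rx":0,"ry":0,"rz":0},{"tx":9,"ty":0,"tz":-14,"rx":0,"ry":0,"rz":0},{"tx":13,"ty":0,"tz":-15,"rx":0,"ry":0,"rz":0},{"tx":17,"ty":0,"tz":-15,"rx":0,"ry":0,"rz":0},{"tx":20,"ty":0,"tz":-15,"rx":0,"ry":0,"rz":0},{"tx":20,"ty":0,"tz":-15,"rx":0,"ry":0,"rz":0},{"tx":20,"ty":0,"tz":-15,"rx":0,"ry":0,"rz":0},{"tx":20,"ty":0,"tz":-15,"rx":0,"ry":0,"rz":0}]'

```text
time_s: 18.3
position: [486.5, 183.0, 173.8]
tool_rot: [3.141, 0.0, 1.625]
force: [0.1, 0.5, 0.1]
width: 0.457
grip_force: 0.0
```

```bash
python3 - <<'E'
from h import *
im,K,T=cam("top"); im2,_,_=cam("scene")
a=cv2.resize(im[170:300,260:440],None,fx=2.2,fy=2.2); b=cv2.resize(im2[100:260,60:290],None,fx=1.7,fy=1.7)
c=np.zeros((290,796,3),np.uint8); c[:286,:396]=a; c[:272,400:791]=b; cv2.imwrite("pics/end.png",c)
hsv=cv2.cvtColor(im,cv2.COLOR_BGR2HSV); m=cv2.inRange(hsv,(3,130,60),(20,255,255)); m[:,:250]=0; m[:180]=0;m[290:]=0
ys,xs=np.where(m); print(len(xs)); 
c0=np.array([581.04,-60.52]);h=np.array([.0545,-.9985]);l=np.array([.9985,.0545])
p=ray(K,T,(xs.min()-.5,ys[xs==xs.min()].mean()),48)[:2]-c0; print("fin outer end: machine x",p@h-120,"lat",p@l+81)
s=sense(); print(s["time_s"],s["position"],s["force"])
E
```

```text
223
fin outer end: machine x -194.45006147560903 lat -1.8329193642927635
18.4 [486.55097069 182.79865515 173.6425458 ] [0.35560087 0.56736971 0.06890771]
```

View pics/end.png

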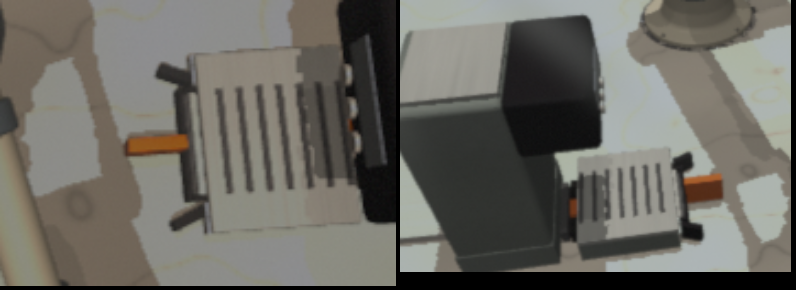

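The final view shows the tray seated level in the bay, with the fin pointing outwards at crop (157,144). The fin's end puts the nose at about machine x = 11, agreeing with where the stop was felt. The lead-ins are undisturbed and the gripper is clear, so I'm handing in.

```bash
python3 -c "
from plant import close_job
print(close_job())"
```

```text
the job is handed in; nothing more can be done
None
```

The larger tray is in the bay with its orange fin outwards, pushed past the catch onto the hard stop at about 13.5 N, then released with the gripper clear, and the job is handed in.

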